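# Lay a jewellery case flat and set the seal stamp on it

## Robot

A 6-joint arm with a two-finger parallel gripper is mounted at the origin on the work surface. World frame = base frame: x ahead of the robot, y to its left, z up, the work surface at z = 0. Lengths are in mm, angles in rad, forces in N, time in s.
With the tool pointing down it reaches from about 350 to 975 mm from the base axis. Payload 7.1 kg.
Tool frame: the origin (TCP) lies midway between the tips of the shut fingers; the grasp point (between the pads) lies 19 mm behind it; z points along the fingers, y is the line along which they close (so a half turn about z gives the same grasp; the last joint's range is limited). The gripper opens to 88 mm and grips with 3 to 60 N. Pads are 20 mm wide; open, the fingers measure 115 mm over their backs; the gripper's body (75 mm by 178 mm) begins 61 mm behind the grasp point.
Start: joints at [-1.216, 0.423, 1.63, -0, 1.089, -0.019], TCP at [228.238, -581.818, 222.675] pointing down, gripper open.
Joint ranges: [-3, 3], [-0.9, 2.11], [0.09, 2.58], [-1.31, 4.45], [0.11, 2.69], [-2.54, 2.54]. Speed limits (rad/s): [2.39, 2.39, 3.01, 3.14, 3.14, 3.14].

## Interface

Orientations are given as a rotation vector (axis times angle).
In Python, from workcell import ctrl gives the robot as it stands. The module is installed in compiled form; this text tells all that it offers.
- The arm moves only by the tool servo_tool, never from a script. Its argument "increments" is a list of rows, each a list of 7 numbers: the shift along the world's x, y, z in cm, then the turn, a rotation vector about the world's x, y, z in degrees, then the opening, from -1 (shut) to 1 (fully open). A call has 1 to 20 rows; each row is the pose to reach, as a shift and turn from the pose commanded when the call began; what a row does not reach only later rows make up. A row lasts 1/12 s, in which the tool goes at most 41.7 mm and 7.16 degrees, less where a joint would pass 70% of its speed; a pose out of reach is approached as far as the arm can. A call with a gripper value outside its range is refused whole. The fingers move at their own pace and stop on an object; the grip force is fixed at half the most. Time passes only in rows, so rows that repeat a pose let the fingers close. It gives the time, the measured TCP pose, the force, the opening and the grip force at its end, in the units of the state.
- ctrl.get_obs(): the state, without advancing time (a new reading comes with each control period).
- ctrl.get_image(name): name is "scene" or "top" or "wrist"; returns a dict with "image" (400x640x3 uint8, red, green, blue), "fx", "fy", "cx", "cy" (pixels), "extrinsics" (4x4, takes a point from camera to world coordinates); the wrist camera has in their place "tool_from_camera" (4x4, takes a point from camera to tool coordinates, whose origin is the TCP and whose axes are the flange's). Camera axes: x right, y up, looking along -z (the intrinsics and any distortion apply to the point x, -y, -z); pixel columns grow to the right and rows downward; lengths in mm; the calibration is good to about 2 mm. A picture is of the moment at which its call begins: read the wrist's pose just before it. There is no depth.
- ctrl.close_job(): hands the job in; it is judged then, once.
The state is a dict: "t": time; "qpos": joint angles; "qvel": joint speeds; "joint_torque": joint torques, N m; "ee_pos": TCP position; "orientation": TCP orientation; "ft_force": force on the tool from outside, world axes, zero at the start; "moment": the same for the moment, N m; "width": finger opening in mm; "grasp_force": force on a finger pad.
Only numpy, scipy, OpenCV 4.12 (cv2) and the standard library are available. Lean on these libraries where they do the work, as an engineer would, in place of code of your own. Each camera call takes 0.05 s, during which the arm holds its last target. There are 200 camera calls.

## Task

The slim dark jewellery case is standing on its narrow edge on the wooden board: tip it over with a light push, without lifting it, so that it lies flat on the board with its round paper label facing up. Then take the larger of the two stamps off the finished gift box it stands on, set it down gently, without dropping it, upright on the label with its brass foot wholly inside the label, and let go. Leave the gift boxes and the smaller stamp where they are.

Things in the scene. Friction and masses are not known exactly. Their poses are not given: they have to be found in the camera images.
- board: fixed plywood board 300 x 300 mm, 12 mm thick, lying on the table; origin at the centre of its underside, z up
- case: slim closed dark case, 24 x 110 x 90 mm, about 0.14 kg, loose. Origin at its centre; x points out of the label side, y along the 110 mm, z along the 90 mm. It starts standing on a 110 x 24 mm edge on the board, z up, x turned any way, top 102 mm above the table. A light push near the top of the label side, along -x, tips it at about 15 degrees; it falls on its back, label up, x up, centre 24 mm above the table
- case_label (a point): centre of the round cream paper label, 46 mm across, flat on the case's lid face, 22 mm from the middle of the lid along the case's +y; same axes as the case. 36 mm above the table once the case lies flat
- stamp: the larger stamp, 110 mm tall, standing upright on the gift box gift_a: round brass foot 30 mm across and 14 mm thick, thin brass neck 16 mm across up to 30 mm, then a round dark wooden handle about 22 mm across from 30 to 110 mm above the foot. Origin at the centre of the foot's underside, z up along the handle. Loose, about 0.14 kg
- stamp_grip (a point): point on the larger stamp's axis, 80 mm above the foot's underside, a good place to grip the handle (22 mm across)
- small_stamp: the smaller stamp, 80 mm tall, brass foot 20 mm across, standing on gift_b; origin at the centre of its foot's underside. Leave it where it is
- gift_a: closed square gift box, dark card, 80 x 80 mm, 45 mm tall; origin at the centre of its underside, z up. Loose, about 0.3 kg; leave it where it is. The larger stamp stands on its middle at the start
- gift_b: closed square gift box, dark card, 80 x 80 mm, 45 mm tall; origin at the centre of its underside, z up. Loose, about 0.3 kg; leave it where it is. The smaller stamp stands on it
- gift_c: closed square gift box, dark card, 80 x 80 mm, 45 mm tall; origin at the centre of its underside, z up. Loose, about 0.3 kg; leave it where it is

How it is judged:
By the outcome, as a careful person would: the job done as asked, in the order asked, and still so for the second after the job is handed in, with the robot touching nothing.
It also fails if it takes over 58 s, if anything falls off the work surface, if the arm or the gripper's body presses on something with over 40 N, if the wrist force passes 120 N, or if a joint passes its speed limit or range.

## Working session

There is one attempt and no reset: what is moved stays moved. The work goes in short steps, Python scripts to look and compute and a tool call to move; the robot and the scene stay as the last step left them, time stands still between calls to the robot, and variables do not carry over. Pictures are saved under pics/ and viewed, at most 11 in all, crops included, and the job is handed in when it is done.

Besides the shell and the picture viewer there is one more tool, called after ">>>" as name(argument=value, ...) on one line, values as JSON. servo_tool: Moves the arm, as the interface text tells. Its arguments: {"type":"object","properties":{"increments":{"type":"array","items":{"type":"array","items":{"type":"number"}}}},"required":["increments"]}

```bash
mkdir -p pics; cat > h.py <<'E'
import numpy as np,cv2
from workcell import ctrl
from scipy.spatial.transform import Rotation as R
def snap(n,f):
    o=ctrl.get_obs(); d=ctrl.get_image(n)
    cv2.imwrite(f'pics/{f}.png',cv2.cvtColor(d['image'],cv2.COLOR_RGB2BGR))
    if n=='wrist':
        T=np.eye(4);T[:3,:3]=R.from_rotvec(o['orientation']).as_matrix();T[:3,3]=o['ee_pos'];E=T@np.array(d['tool_from_camera'])
    else: E=np.array(d['extrinsics'])
    np.savez(f'pics/{f}.npz',E=E,k=[d['fx'],d['fy'],d['cx'],d['cy']],extra=str({k:v for k,v in d.items() if k!='image'}))
def ray(f,u,v):
    z=np.load(f'pics/{f}.npz');fx,fy,cx,cy=z['k'];E=z['E']
    return E[:3,3],E[:3,:3]@np.array([(u-cx)/fx,-(v-cy)/fy,-1.])
def atz(f,u,v,h):
    o,d=ray(f,u,v);return o+d*(h-o[2])/d[2]
def tri(*obs):
    A=np.zeros((3,3));b=np.zeros(3)
    for o,d in [ray(*x) for x in obs]:
        d=d/np.linalg.norm(d);P=np.eye(3)-np.outer(d,d);A+=P;b+=P@o
    p=np.linalg.solve(A,b)
    return p
def proj(f,p):
    z=np.load(f'pics/{f}.npz');fx,fy,cx,cy=z['k'];q=np.linalg.inv(z['E'])@np.append(p,1)
    return cx+fx*q[0]/-q[2],cy-fy*q[1]/-q[2]
E
python3 - <<'E'
from h import *
snap('scene','s0');snap('top','t0')
a=cv2.imread('pics/s0.png');b=cv2.imread('pics/t0.png')
print(np.load('pics/s0.npz')['extra'],np.load('pics/t0.npz')['extra'])
print(ctrl.get_obs())
E
```

```text
{'fx': 458.63488435829373, 'fy': 458.63488435829373, 'cx': 328.2696833597507, 'cy': 197.57396627822092, 'extrinsics': array([[ 6.54157192e-01, -4.70889859e-01,  5.91896197e-01,
         1.28918646e+03],
       [ 7.56207016e-01,  3.91512414e-01, -5.24279485e-01,
        -6.72160928e+02],
       [ 1.51431843e-02,  7.90557253e-01,  6.12200877e-01,
         7.97871457e+02],
       [ 0.00000000e+00,  0.00000000e+00,  0.00000000e+00,
         1.00000000e+00]])} {'fx': 437.08285210840614, 'fy': 437.08285210840614, 'cx': 321.1844800698646, 'cy': 201.33572487133512, 'extrinsics': array([[-9.18231361e-03,  9.91869689e-01, -1.26925979e-01,
         4.53723943e+02],
       [-9.99957410e-01, -8.99005014e-03,  2.08754965e-03,
        -9.12798887e+01],
       [ 9.29506303e-04,  1.26939742e-01,  9.91909995e-01,
         1.19127888e+03],
       [ 0.00000000e+00,  0.00000000e+00,  0.00000000e+00,
         1.00000000e+00]])}
{'t': 0.1, 'qpos': array([-1.21600383e+00,  4.23751313e-01,  1.63058472e+00,  1.54261538e-05,
        1.08861041e+00, -1.89614664e-02]), 'qvel': array([-6.73975796e-05, -2.43906949e-03, -1.01373795e-03, -2.13913001e-03,
        2.53236972e-04, -9.86117521e-04]), 'joint_torque': array([-3.64822008e-04, -5.45613027e+01, -2.74326396e+01,  6.44434313e-02,
        1.88450835e-02, -1.06935602e-05]), 'ee_pos': array([ 228.07516863, -581.37172576,  221.99895595]), 'orientation': array([-3.08558350e+00, -5.83420693e-01,  3.34100047e-04]), 'ft_force': array([ 0.18379079,  0.51996242, -0.14639587]), 'moment': array([-0.03927679,  0.01535619, -0.05466569]), 'grasp_force': 0.0, 'width': 87.50991603899428}
```

View pics/s0.png

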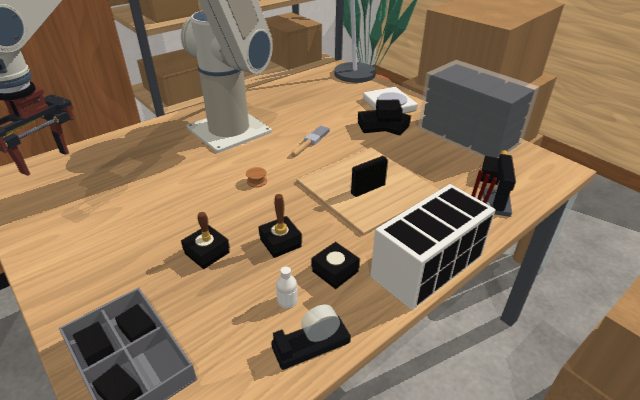

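View pics/t0.png

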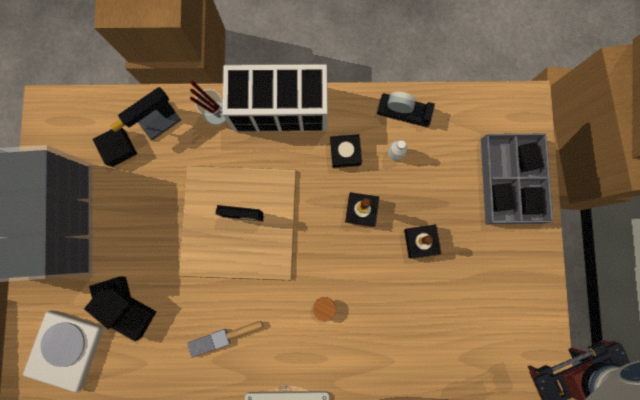

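The scene view shows the board with the dark case at (369,176), the taller stamp at about (279,220) and the shorter at (204,230). In the top view they are at (240,213), (363,208) and (423,241). Next I'll enlarge these.

```bash
python3 - <<'E'
from h import *
a=cv2.imread('pics/s0.png');b=cv2.imread('pics/t0.png')
c=lambda i,x,y,w,h,W,H:cv2.resize(i[y:y+h,x:x+w],(W,H),interpolation=cv2.INTER_CUBIC)
L=np.hstack([c(a,340,145,60,60,400,400)*1,c(b,205,195,70,35,400,200).repeat(2,0)*1]) if 0 else None
A=c(a,335,145,66,50,400,300);A=np.clip(A.astype(float)*1.8,0,255).astype('u1')
B=c(b,205,188,66,50,400,300);B=np.clip(B.astype(float)*1.8,0,255).astype('u1')
C=c(a,250,190,66,70,283,300);C2=c(a,250+0,190,1,1,117,300)
D=c(b,340,185,66,50,400,300)
cv2.imwrite('pics/z0.png',np.vstack([np.hstack([A,B]),np.hstack([C,C2,D])]))
E
```

```text
(no output)
```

View pics/z0.png

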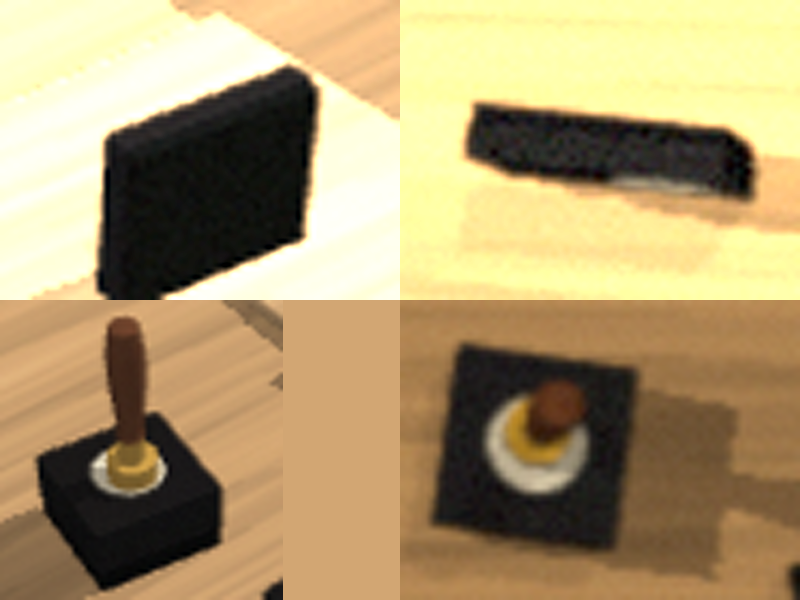

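The case's label is a sliver on the robot-facing (−x) side, near its −y end, so the push goes toward +x. The taller stamp is the one on the middle box.

```bash
python3 - <<'E'
from h import *
B=lambda X,Y:('t0',205+(X-400)/6.06,188+Y/6.)
A=lambda X,Y:('s0',335+X/6.06,145+Y/6.)
D=lambda X,Y:('t0',340+(X-400)/6.06,185+(Y-300)/6.)
C=lambda X,Y:('s0',250+X/4.288,190+(Y-300)/4.286)
for n,p in dict(tl=(474,104),tr=(735,128),br=(752,195),bl=(467,156)).items(): print(n,atz(*B(*p),102).round(1))
for n,p in dict(fl=(108,143),fr=(316,90),bl=(118,133),br=(292,68)).items(): print(n,atz(*A(*p),102).round(1))
print('lab',[atz(*B(X,185),65).round(1) for X in(607,700)])
print('gift tri top corners', *[tri(D(*d),C(*c)).round(1) for d,c in [((460,345),(220,487)) ]])
print('stamp top', tri(D(558,398),C(124,322)).round(1), 'foot top', tri(D(540,440),C(132,455)).round(1))
print([atz(*D(*p),45).round(1) for p in [(460,345),(636,370),(614,548),(432,522)]])
print('label on gift', atz(*D(536,443),45).round(1), atz(*C(129,471),45).round(1))
print('small', tri(('t0',425,240),('s0',203,215)).round(1), 'bigstamp grob')
E
```

```text
tl [585.4 167.4 102. ]
tr [574.3  59.2 102. ]
br [546.2  52.  102. ]
bl [563.5 169.8 102. ]
fl [562.9  57.7 102. ]
fr [592.  161.4 102. ]
bl [559.9  66.7 102. ]
br [571.9 166.6 102. ]
lab [array([554.2, 118.7,  65. ]), array([553.8,  79.1,  65. ])]
gift tri top corners [ 624.2 -169.7   41.5]
stamp top [ 585.6 -201.1  152.6] foot top [ 581.1 -201.3   54.3]
[array([ 623.3, -170. ,   45. ]), array([ 611.5, -246.7,   45. ]), array([ 533. , -235.2,   45. ]), array([ 545.1, -156.5,   45. ])]
label on gift [ 579.5 -202.4   45. ] [ 583.6 -203.    45. ]
small [ 492.6 -349.7  112.7] bigstamp grob
```

>>> servo_tool(increments=[[27.2,70,2,0,0,-27.3,-1],[27.2,70,2,0,0,-27.3,-1],[27.2,70,2,0,0,-27.3,-1],[27.2,70,2,0,0,-27.3,-1],[27.2,70,2,0,0,-27.3,-1],[27.2,70,2,0,0,-27.3,-1],[27.2,70,2,0,0,-27.3,-1],[27.2,70,2,0,0,-27.3,-1],[27.2,70,2,0,0,-27.3,-1],[27.2,70,2,0,0,-27.3,-1],[27.2,70,2,0,0,-27.3,-1],[27.2,70,2,0,0,-27.3,-1],[27.2,70,2,0,0,-27.3,-1],[27.2,70,2,0,0,-27.3,-1],[27.2,70,2,0,0,-27.3,-1],[27.2,70,2,0,0,-27.3,-1],[27.2,70,2,0,0,-27.3,-1],[27.2,70,2,0,0,-27.3,-1],[27.2,70,2,0,0,-27.3,-1],[27.2,70,2,0,0,-27.3,-1]])

```text
t: 1.77
ee_pos: [500.3, 120.0, 242.2]
orientation: [3.138, -0.155, -0.001]
ft_force: [-0.5, -0.5, -1.2]
width: 0.4
grasp_force: 0.0
```

```bash
python3 - <<'E'
from h import *
snap('wrist','w1');o=ctrl.get_obs();print(o['t'],o['ee_pos'],o['orientation'],o['qpos'],np.load('pics/w1.npz')['E'].round(2))
E
```

```text
1.8167 [499.67665906 118.59484785 242.08932498] [ 3.13697075e+00 -1.57909934e-01 -2.14805217e-03] [ 2.10023616e-01  2.35840947e-01  1.85491938e+00 -3.16951739e-04
  1.05232114e+00  1.88156901e+00] [[-1.0000e-01  9.6000e-01  2.5000e-01  5.6934e+02]
 [-1.0000e+00 -9.0000e-02 -3.0000e-02  1.1382e+02]
 [-0.0000e+00 -2.5000e-01  9.7000e-01  4.0336e+02]
 [ 0.0000e+00  0.0000e+00  0.0000e+00  1.0000e+00]]
```

View pics/w1.png

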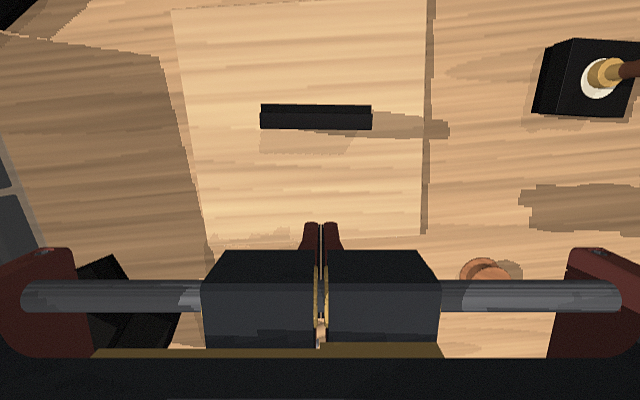

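```bash
python3 - <<'E'
from h import *
for p in [(261,104),(372,105),(260,128),(372,130),(260,114),(372,107)]: print(p,atz('w1',*p,102).round(1))
for z in (102,12): print([np.round(proj('w1',np.array([x,112,z])),0) for x in(555,580)])
b=cv2.imread('pics/w1.png')[95:140,250:385];b=np.clip(cv2.resize(b,None,fx=5,fy=5,interpolation=2).astype(float)*3,0,255);cv2.imwrite('pics/z1.png',b)
E
```

```text
(261, 104) [587.3 169.4 102. ]
(372, 105) [576.   63.7 102. ]
(260, 128) [565.2 173.7 102. ]
(372, 130) [552.6  65.  102. ]
(260, 114) [578.2 171.7 102. ]
(372, 107) [574.2  63.8 102. ]
[array([324., 132.]), array([321., 106.])]
[array([323., 129.]), array([321., 109.])][ WARN:0@0.415] global loadsave.cpp:1063 imwrite_ Unsupported depth image for selected encoder is fallbacked to CV_8U.
```

View pics/z1.png

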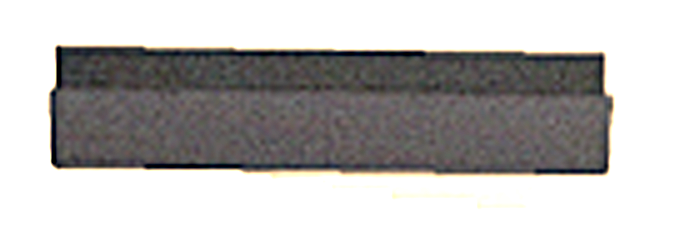

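The case's top is centred at (570,118) with its faces square to the tool's yaw. I'll go down behind it and push slowly.

>>> servo_tool(increments=[[1.2,0.6,-3.8,0,0,0,-1],[1.2,0.6,-7.6,0,0,0,-1],[1.2,0.6,-11.4,0,0,0,-1],[1.2,0.6,-15.2,0,0,0,-1],[1.2,0.6,-15.2,0,0,0,-1],[1.2,0.6,-15.2,0,0,0,-1],[1.7,0.55,-15.2,0,0,0,-1],[2.2,0.5,-15.2,0,0,0,-1],[2.7,0.45,-15.2,0,0,0,-1],[3.2,0.4,-15.2,0,0,0,-1],[3.5,0.36,-15.2,0,0,0,-1],[3.8,0.33,-15.2,0,0,0,-1],[4.1,0.3,-15.2,0,0,0,-1],[4.4,0.27,-15.2,0,0,0,-1]])

```text
t: 2.98
ee_pos: [544.5, 120.9, 90.8]
orientation: [-3.137, 0.161, 0.0]
ft_force: [0.0, -0.2, 0.5]
width: 0.5
grasp_force: 0.0
```

>>> servo_tool(increments=[[0.3,-0.03,0,0,0,0,-1],[0.6,-0.06,0,0,0,0,-1],[0.9,-0.09,0,0,0,0,-1],[1.2,-0.12,0,0,0,0,-1],[1.5,-0.15,0,0,0,0,-1],[1.8,-0.18,0,0,0,0,-1],[2.1,-0.21,0,0,0,0,-1],[2.4,-0.24,0,0,0,0,-1],[2.4,-0.24,0,0,0,0,-1]])

```text
t: 3.73
ee_pos: [569.0, 118.5, 90.7]
orientation: [-3.137, 0.161, -0.001]
ft_force: [-0.3, 0.5, -0.5]
width: 0.5
grasp_force: 0.0
```

```bash
python3 - <<'E'
from h import *
snap('wrist','w2');o=ctrl.get_obs();print(o['t'],o['ee_pos'],o['ft_force'])
E
```

```text
3.7833 [568.56026079 118.45082667  90.67310381] [-0.41249117  0.91730226 -0.37212031]
```

View pics/w2.png

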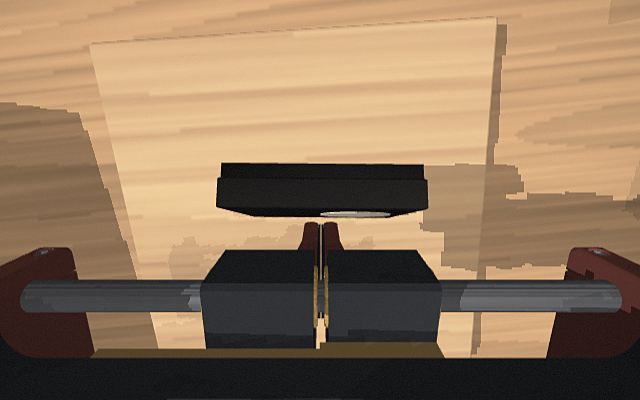

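The case is still leaning or standing; its label's lower part shows at (355,214). I'll keep pushing.

>>> servo_tool(increments=[[0.3,-0.03,0,0,0,0,-1],[0.6,-0.06,0,0,0,0,-1],[0.9,-0.09,0,0,0,0,-1],[1.2,-0.12,0,0,0,0,-1],[1.2,-0.12,0,0,0,0,-1],[1.2,-0.12,0,0,0,0,-1],[1.2,-0.12,0,0,0,0,-1]])

```text
t: 4.37
ee_pos: [580.1, 117.2, 90.6]
orientation: [3.137, -0.161, -0.0]
ft_force: [0.2, 0.3, -0.4]
width: 0.6
grasp_force: 0.0
```

```bash
python3 - <<'E'
from h import *
snap('wrist','w3');o=ctrl.get_obs();print(o['t'],o['ee_pos'],o['ft_force'])
E
```

```text
4.4167 [580.07297049 117.28742514  90.61921889] [-0.3341809   0.48586691  0.53889776]
```

View pics/w3.png

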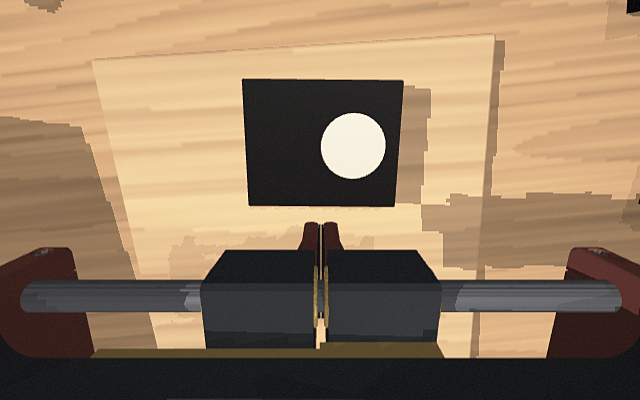

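The case lies flat with its label up, centred near (353,146). I'll rise, open, look from higher, then move to the stamp.

>>> servo_tool(increments=[[0,0,4,0,0,0,-1],[0,0,8,0,0,0,-0.5],[0,0,12.6,0,0,0,0],[0,0,12.6,0,0,0,1],[0,0,12.6,0,0,0,1],[0,0,12.6,0,0,0,1]])

```text
t: 4.92
ee_pos: [579.9, 117.3, 216.6]
orientation: [-3.137, 0.161, -0.0]
ft_force: [-0.9, 0.3, -0.8]
width: 30.3
grasp_force: 0.0
```

```bash
cat >> h.py <<'E'
def label(f):
    g=cv2.imread(f'pics/{f}.png').min(2);m=(g>170).astype('u1')
    c=[]
    for k in cv2.findContours(m,0,1)[0]:
        if cv2.contourArea(k)>250:
            e=cv2.fitEllipse(k);fill=cv2.contourArea(k)/(np.pi*e[1][0]*e[1][1]/4)
            if fill>.9: c.append((e[0],e[1]))
    return c
E
python3 - <<'E'
from h import *
snap('wrist','w4');snap('top','t4');snap('scene','s4');o=ctrl.get_obs();print(o['t'],o['ee_pos'])
for f in('w3','w4','t4','s4'):
    for c in label(f): print(f,np.round(c,1).tolist(),atz(f,*c[0],36).round(1))
E
```

```text
5.0667 [578.95976252 117.07827147 214.68124664]
w3 [[352.7, 145.3], [62.9, 64.7]] [627.8  90.   36. ]
w4 [[341.0, 135.3], [39.9, 40.9]] [627.6  90.1  36. ]
t4 [[60.0, 351.4], [61.1, 77.2]] [221.5 576.2  36. ]
s4 [[434.3, 222.1], [55.5, 111.6]] [802.9 121.3  36. ]
```

>>> servo_tool(increments=[[-8,-31.7,0,0,0,0,1],[-8,-31.7,0,0,0,0,1],[-8,-31.7,0,0,0,0,1],[-8,-31.7,0,0,0,0,1],[-8,-31.7,0,0,0,0,1],[-8,-31.7,0,0,0,0,1],[-8,-31.7,0,0,0,0,1],[-8,-31.7,0,0,0,0,1],[-8,-31.7,0,0,0,0,1],[-8,-31.7,0,0,0,0,1],[-8,-31.7,0,0,0,0,1],[-8,-31.7,0,0,0,0,1]])

```text
t: 6.07
ee_pos: [500.1, -198.6, 215.9]
orientation: [-3.137, 0.16, 0.002]
ft_force: [-0.2, 0.3, 0.4]
width: 87.7
grasp_force: 0.0
```

```bash
python3 - <<'E'
from h import *
snap('wrist','w5');o=ctrl.get_obs();print(o['t'],o['ee_pos'])
E
```

```text
6.1167 [ 500.31476614 -198.42034594  216.13186037]
```

View pics/w5.png

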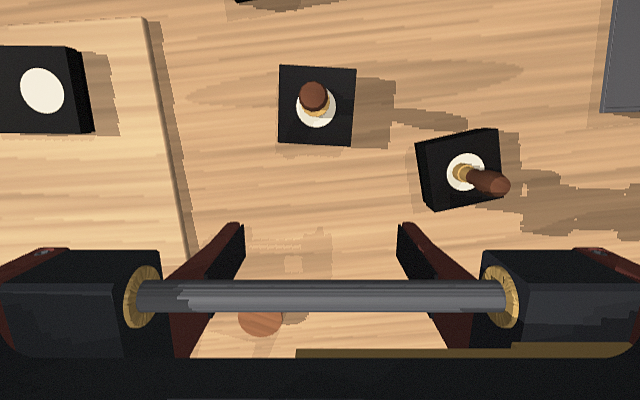

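Stamp: handle top at (313,94), on the box whose top face corners are (280,66),(356,70),(351,145),(279,139).

```bash
python3 - <<'E'
from h import *
print('label tri',tri(('w3',352.7,145.3),('w4',341,135.3)).round(1))
D=lambda X,Y:('t0',340+(X-400)/6.06,185+(Y-300)/6.)
C=lambda X,Y:('s0',250+X/4.288,190+(Y-300)/4.286)
print('top',atz('w5',313.5,94,155).round(1),tri(('w5',313.5,94),C(124,322)).round(1),tri(('w5',313.5,94),D(558,398)).round(1))
c=label('w5');print(c,[atz('w5',*k[0],45).round(1) for k in c])
print('gift',np.mean([atz('w5',*p,45) for p in[(280,66),(356,70),(351,145),(279,139)]],0))
print('other top', tri(('w5',500,185),('s0',203,214),('t0',426,239)).round(1))
E
```

```text
label tri [627.5  89.9  33.9]
top [ 585.3 -201.6  155. ] [ 585.6 -201.4  152.7] [ 585.9 -201.4  149.5]
[((41.60002899169922, 90.17122650146484), (38.08829879760742, 48.27016830444336))] [array([625.7,  82.4,  45. ])]
gift [ 580.93656169 -201.68551675   45.        ]
other top [ 496.3 -352.   120.1]
```

>>> servo_tool(increments=[[4.1,-0.2,0,0,0,0,1],[8.3,-0.2,0,0,0,0,1],[8.3,-0.2,0,0,0,0,1],[8.3,-0.2,0,0,0,0,1],[8.3,-0.2,-2.8,0,0,0,1],[8.3,-0.2,-5.6,0,0,0,1],[8.3,-0.2,-8.4,0,0,0,1],[8.3,-0.2,-10.2,0,0,0,1],[8.3,-0.2,-11,0,0,0,1],[8.3,-0.2,-11,0,0,0,1],[8.3,-0.2,-11,0,0,0,1],[8.3,-0.2,-11,0,0,0,1],[8.3,-0.2,-11,0,0,0,0]])

```text
t: 7.2
ee_pos: [584.1, -202.0, 108.3]
orientation: [3.137, -0.161, 0.004]
ft_force: [-0.2, -0.4, -0.2]
width: 84.2
grasp_force: 0.0
```

>>> servo_tool(increments=[[0,0,0,0,0,0,-0.3],[0,0,0,0,0,0,-0.4],[0,0,0,0,0,0,-0.5],[0,0,0,0,0,0,-0.7],[0,0,0,0,0,0,-1],[0,0,0,0,0,0,-1],[0,0,0,0,0,0,-1],[0,0,0,0,0,0,-1],[0,0,0,0,0,0,-1]])

```text
t: 7.95
ee_pos: [583.2, -201.7, 106.6]
orientation: [-3.137, 0.161, 0.0]
ft_force: [0.7, -0.4, 0.1]
width: 24.6
grasp_force: 0.0
```

>>> servo_tool(increments=[[0,0,0,0,0,0,-1],[0,0,0,0,0,0,-1],[0,0,0,0,0,0,-1],[0,0,0,0,0,0,-1]])

```text
t: 8.28
ee_pos: [583.2, -201.7, 106.6]
orientation: [-3.137, 0.161, 0.0]
ft_force: [1.3, 1.1, -1.2]
width: 21.6
grasp_force: 30.0
```

>>> servo_tool(increments=[[0,0,1,0,0,0,-1],[0,0,3,0,0,0,-1],[0,0,6,0,0,0,-1],[0,0,6,0,0,0,-1],[0,0,6,0,0,0,-1]])

```text
t: 8.7
ee_pos: [584.5, -202.2, 169.0]
orientation: [3.136, -0.161, 0.006]
ft_force: [0.3, -0.2, -1.7]
width: 21.3
grasp_force: 30.0
```

```bash
python3 - <<'E'
from h import *
snap('wrist','w6');snap('scene','s6');o=ctrl.get_obs();print(o['t'],o['ee_pos'],o['width'])
a=cv2.imread('pics/w6.png')[60:280,200:440];b=cv2.imread('pics/s6.png')[140:260,220:350]
cv2.imwrite('pics/z6.png',np.hstack([cv2.resize(a,(436,400),interpolation=2),cv2.resize(b,(364,400),interpolation=2)]))
E
```

```text
8.8 [ 582.70210776 -201.48615198  166.37361342] 21.39005643564785
```

View pics/z6.png

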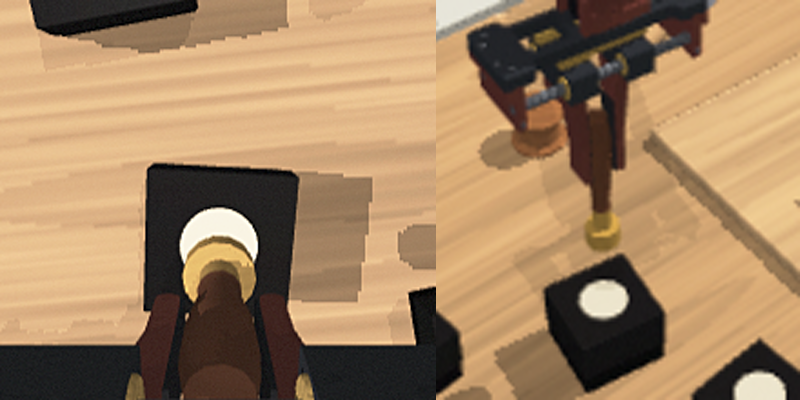

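The stamp is held upright, its foot at about (219,268) in the left crop.

```bash
python3 - <<'E'
from h import *
u=200+219*.5505
print('far edge', atz('w6',u,60+236*.55,105).round(1), 'tri c',tri(('w6',u,60+267*.55),('s6',220+166*130/364,140+232*.3)).round(1))
print(atz('s6',220+166*130/364,140+232*.3,112).round(1), atz('w6',200+182*.55,60+262*.55,119),atz('w6',200+256*.55,60+262*.55,119))
print(ctrl.get_obs()['ee_pos'])
E
```

```text
far edge [ 600.2 -203.2  105. ] tri c [ 587.8 -202.9  111.6]
[ 587.2 -203.9  112. ] [ 594.36033237 -187.63478633  119.        ] [ 591.34329616 -217.16268414  119.        ]
[ 582.70210776 -201.48615198  166.37361342]
```

>>> servo_tool(increments=[[0.2,2,0,0,0,0,-1],[0.7,5,0,0,0,0,-1],[1.2,8,0,0,0,0,-1],[1.6,11,0,0,0,0,-1],[2,14,0,0,0,0,-1],[2.4,17,0,0,0,0,-1],[2.9,20,0,0,0,0,-1],[3.3,23,0,0,0,0,-1],[3.7,26,0,0,0,0,-1],[4,28,0,0,0,0,-1],[4.2,29.2,0,0,0,0,-1],[4.2,29.2,0,0,0,0,-1],[4.2,29.2,-2,0,0,0,-1],[4.2,29.2,-4,0,0,0,-1],[4.2,29.2,-5,0,0,0,-1],[4.2,29.2,-5.5,0,0,0,-1],[4.2,29.2,-5.5,0,0,0,-1],[4.2,29.2,-5.5,0,0,0,-1]])

```text
t: 10.3
ee_pos: [625.4, 89.6, 111.9]
orientation: [3.137, -0.162, -0.0]
ft_force: [0.2, 0.8, -1.3]
width: 21.8
grasp_force: 30.0
```

```bash
python3 - <<'E'
from h import *
snap('wrist','w7');snap('scene','s7');o=ctrl.get_obs();print(o['t'],o['ee_pos'],o['width'],o['ft_force'])
a=cv2.imread('pics/w7.png')[60:280,200:440];b=cv2.imread('pics/s7.png')[100:220,320:450]
cv2.imwrite('pics/z7.png',np.hstack([cv2.resize(a,(436,400),interpolation=2),cv2.resize(b,(364,400),interpolation=2)]))
E
```

```text
10.4 [625.97754076  89.97479287 112.64961094] 21.50966717077742 [ 5.90144051e-01 -1.69625860e-03 -1.84778963e+00]
```

View pics/z7.png

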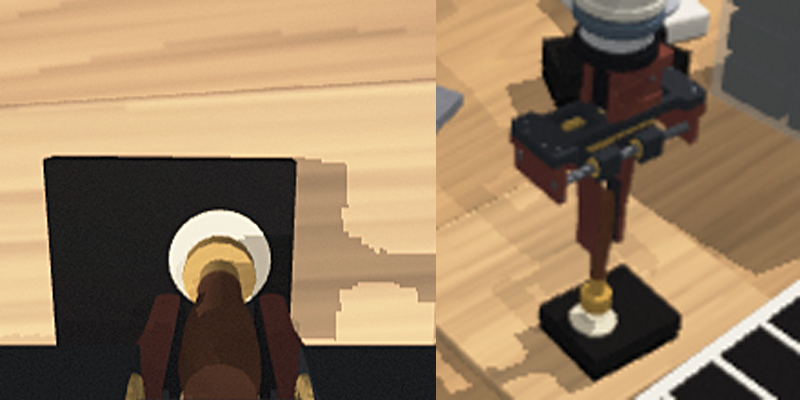

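The foot sits centrally over the label in the wrist view (foot 182–257, label 168–271), about 14 mm above it. I'll lower slowly and watch the force.

>>> servo_tool(increments=[[0,0,-0.4,0,0,0,-1],[0,0,-0.8,0,0,0,-1],[0,0,-1.1,0,0,0,-1],[0,0,-1.25,0,0,0,-1],[0,0,-1.25,0,0,0,-1],[0,0,-1.25,0,0,0,-1]])

```text
t: 10.9
ee_pos: [625.1, 90.3, 99.0]
orientation: [3.137, -0.161, -0.001]
ft_force: [-0.0, 0.8, -1.1]
width: 21.8
grasp_force: 30.0
```

>>> servo_tool(increments=[[0,0,-0.05,0,0,0,-1],[0,0,-0.1,0,0,0,-1],[0,0,-0.1,0,0,0,-1],[0,0,-0.1,0,0,0,-1]])

```text
t: 11.23
ee_pos: [625.2, 90.3, 98.2]
orientation: [-3.137, 0.161, -0.0]
ft_force: [0.3, 0.0, -1.7]
width: 21.8
grasp_force: 30.0
```

>>> servo_tool(increments=[[0,0,-0.05,0,0,0,-1],[0,0,-0.05,0,0,0,-1],[0,0,-0.05,0,0,0,-1]])

```text
t: 11.48
ee_pos: [625.2, 90.3, 97.7]
orientation: [3.137, -0.161, 0.0]
ft_force: [0.3, -0.3, -1.2]
width: 21.5
grasp_force: 30.0
```

>>> servo_tool(increments=[[0,0,-0.05,0,0,0,-1],[0,0,-0.05,0,0,0,-1],[0,0,-0.05,0,0,0,-1]])

```text
t: 11.73
ee_pos: [625.4, 90.3, 97.5]
orientation: [-3.137, 0.161, -0.001]
ft_force: [-1.4, 0.1, 3.5]
width: 21.7
grasp_force: 30.0
```

Contact: the force rose to +3.5 N. I'll let go gently and rise.

>>> servo_tool(increments=[[0,0,0,0,0,0,-0.45],[0,0,0,0,0,0,-0.4],[0,0,0,0,0,0,-0.3],[0,0,0,0,0,0,-0.2],[0,0,0,0,0,0,0],[0,0,0,0,0,0,0.4],[0,0,0,0,0,0,0.4],[0,0,0,0,0,0,0.4],[0,0,0,0,0,0,0.4]])

```text
t: 12.48
ee_pos: [625.2, 90.3, 97.2]
orientation: [3.137, -0.161, -0.0]
ft_force: [0.9, -0.3, 0.1]
width: 60.6
grasp_force: 0.0
```

>>> servo_tool(increments=[[0,0,1,0,0,0,0.4],[0,0,3,0,0,0,0.4],[0,0,6,0,0,0,0.4],[0,0,9,0,0,0,0.4],[0,0,12,0,0,0,0.4],[-4,0,12,0,0,0,0.4],[-8,0,12,0,0,0,0.4],[-8,0,12,0,0,0,0.4],[-8,0,12,0,0,0,0.4]])

```text
t: 13.23
ee_pos: [543.3, 90.2, 218.0]
orientation: [3.137, -0.161, -0.0]
ft_force: [0.8, 0.0, 0.5]
width: 61.8
grasp_force: 0.0
```

```bash
python3 - <<'E'
from h import *
snap('wrist','w8');snap('scene','s8');o=ctrl.get_obs();print(o['t'],o['ee_pos'],o['width'],o['ft_force'])
a=cv2.imread('pics/w8.png')[40:240,220:460];b=cv2.imread('pics/s8.png')[130:250,330:460]
cv2.imwrite('pics/z8.png',np.hstack([cv2.resize(a,(436,363),interpolation=2),cv2.resize(b,(364,363),interpolation=2)]))
E
```

```text
13.3333 [546.46618084  90.43884307 218.281715  ] 61.46976520267586 [-0.20069286 -0.22423959  0.34617269]
```

View pics/z8.png

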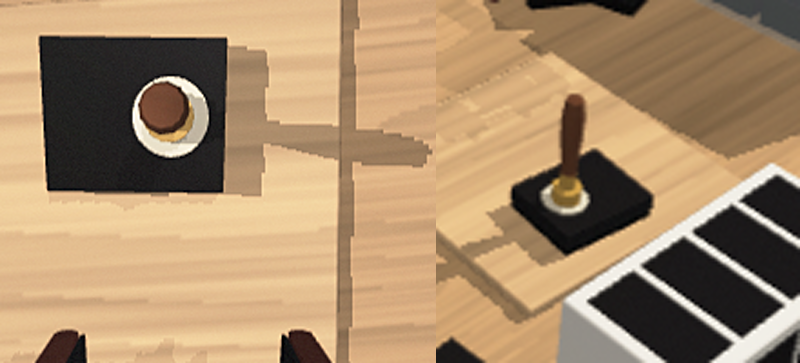

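The stamp stands upright, and cream label shows around the brass foot on every side that can be seen. I'll hand in.

```bash
python3 -c "
from workcell import ctrl
print(ctrl.close_job())"
```

```text
the job is handed in; nothing more can be done
None
```

The case lies flat with its label up, and the larger stamp stands upright on the label, let go. By the last pictures its brass foot is about 2 mm off centre, well inside the label. I moved only those two things, and handed the job in at about 13 s; it gave no verdict.

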